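# Raise the sample jar three clicks and hold it at the optical head

### The arm

A 6-joint arm with a two-finger parallel gripper is mounted at the origin on the work surface. World frame = base frame: x ahead of the robot, y to its left, z up, the work surface at z = 0. Lengths are in m, angles in degrees, forces in N, time in s.
With the tool pointing down it reaches from about 0.325 to 0.85 m from the base axis. Payload 15.5 kg.
Tool frame: the origin (TCP) lies at the very end of the fingers, on their centre line; the grasp point (between the pads) lies arm.grip_depth behind it (arm.grip_depth is the distance from the TCP to the grasp point, in m); z points along the fingers, y is the direction in which the jaws open and shut (so a half turn about z gives the same grasp; the last joint's range is limited). The gripper opens to 91 mm and grips with 3 to 60 N. Pads are 32 mm wide; open, the fingers measure 118 mm over their backs; the gripper's body (76 mm by 178 mm) begins 60 mm behind the grasp point.
Start: joints at [-75.373, 28.281, 77.091, -0, 74.628, -5.472], TCP at [0.215, -0.587, 0.214] pointing down, gripper open.
Joint ranges: [-166.48, 166.48], [-47.26, 123.95], [12.59, 153.08], [-70.14, 250.14], [6.76, 159.57], [-176.63, 176.63]. Speed limits (degrees/s): [108.29, 108.29, 147.25, 172.46, 172.46, 172.46].

### API

Orientations are given as a 3x3 rotation matrix whose columns are the frame's x, y, z axes.
In Python, from rig import arm gives the robot as it stands. Calls block until the motion is done:
- arm.move_to(position, orientation): joint-space move of the TCP to a pose.
- arm.move_l(position, orientation=None, feed=0.15): straight line of the TCP; orientation=None keeps the orientation; feed is the mean speed in m/s.
- arm.move_joints(angles): joint-space move.
- arm.grip(opening): finger opening in m; the grip force is fixed at half the most; returns when the fingers have stopped.
- arm.sleep(seconds).
- arm.solve_ik(position, orientation): joint angles nearest the present ones, or None.
- arm.snapshot(name): name is "scene" or "top" or "wrist"; returns the picture (480x640x3 uint8, red, green, blue); there is no depth.
- arm.get_calibration(name): a dict with "intrinsics" (3x3 intrinsics, pixels), "k1" (the pictures are not rectified: a ray, as slopes to the right and down, at radius r is drawn at 1 + k1 r^2 times it, then the intrinsics apply), "cam_to_world" (4x4, takes a point from camera to world coordinates). Camera axes: x right, y down, z forward; pixel columns grow to the right and rows downward; lengths in m; the calibration is good to about 2 mm. A picture is of the moment at which its call begins: read the wrist's pose just before it. get_calibration takes no time and is no camera call; for the wrist camera it gives the pose at the moment of the call.
A pose or a line that the arm cannot do raises arm.Unreachable and nothing moves.
- arm.sign_off(): hands the job in, once; it reports no verdict.
Readings, each from a call of its own:
- arm.current_t(): time.
- arm.current_joint_positions(): joint angles.
- arm.current_dq(): joint speeds.
- arm.current_tau(): joint torques, N m.
- arm.current_ee_pos(): TCP position.
- arm.current_tool_rot(): TCP orientation.
- arm.current_force(): force on the tool from outside, world axes, zero at the start.
- arm.current_torque(): the same for the moment, N m.
- arm.current_width(): finger opening in m.
Only numpy, scipy, OpenCV 4.12 (cv2) and the standard library are available. Lean on these libraries where they do the work, as an engineer would, in place of code of your own. Each camera call takes 0.05 s, during which the arm holds its last target. There are 200 camera calls.

### The job

Stand the capped sample jar upright inside the ring on the little lift table and let go of it. Then press the lift's lever down three clicks, counted by feel and no further, and keep it pressed: the lift sinks back if the lever is let go, so finish with the fingers still holding the lever at the third click. Leave the other things on the bench where they are.

Things in the scene. Friction and masses are not known exactly. Their poses are not given: they have to be found in the camera images.
- jar_center (a point): Capped sample jar of clear glass with a white screw cap: round, 52 mm in diameter up to 50 mm height, cap 49 mm, 70 mm tall in all, about 0.16 kg, standing loose on the bench, the shortest round container there. This point is its centre, 35 mm above its underside; z is its axis (up).
- lift: Sample lift fixed to the bench; origin on the bench under its table's centre, z up. Base plate 130 mm in x, y -123 to 147 mm, 12 mm thick. At +y a black optical head, 50 mm in x, y 95 to 129 mm, 145 mm tall; at -y a grey housing, 70 mm in x, y -101 to -65 mm, 90 mm tall, carries the lever. To set the jar down, fingers on its +x and -x sides have most room.
- lever_hinge (a point): Centre of the lever's hinge pin on the lift, at (0, -108, 85) mm in the lift's frame; the hinge axis is the lift's x. The lever points from here to the lift's -y; at rest it slopes 30 degrees upward, at the third click it is level.
- stage_center (a point): Centre of the upper face of the lift's square aluminium table, 100 x 100 mm, which is 53 mm above the bench at rest and rises 7 mm per click as the lever is pressed. A thin dark ring, 74 mm inside diameter and 80 mm outside, is drawn round this point and marks the place of the jar.
- lever_pad (a point): Centre of the upper face of the black pad (42 mm wide along the lift's x, 54 mm along the lever, 12 mm thick) at the end of the lever, 140 mm from the hinge. At rest about 160 mm above the bench, at the third click 91 mm. It moves in an arc about the hinge, outward by 16 mm over the three clicks. Press it down from above with closed fingers.
- lever (a joint): Lever angle, rad: 0 at rest (raised, on its stop), growing as it is pressed down. Clicks lie 0.1745 rad (24 mm of pad travel) apart; the third is at 0.524, the end stop (fifth) at 0.873. Between clicks the push needed rises to 7 to 9 N half-way, then drops to 2 to 3 N at the click: that drop is what is felt. A spring always drives it back to 0 when let go.
- reagent: Bystander: amber glass bottle with black cap, 60 mm in diameter, 150 mm tall. Origin under its centre. Leave alone.
- beaker: Bystander: empty open glass beaker, 70 mm in diameter, 90 mm tall. Origin under its centre. Leave alone.
- tipbox: Bystander: closed grey plastic box with white lid, 115 x 75 x 50 mm. Origin under its centre. Leave alone.
Things that resemble listed ones, but are neither listed nor needed, are in the scene too. Leave any yellow look-alike of the part that bears jar_center alone.

How it is judged:
By the outcome, as a careful person would: the job done as asked, in the order asked, and still so for the second after the job is handed in, while the arm keeps its last pose, push and grip.
It also fails if it takes over 72 s, if anything falls off the work surface, if the arm or the gripper's body presses on something with over 40 N, if the wrist force passes 120 N, or if a joint passes its speed limit or range.

## Working session

There is one attempt and no reset: what is moved stays moved. The work goes in short steps, each a Python script; the robot and the scene stay as the last script left them, time stands still between calls to the robot, and variables do not carry over. Pictures are saved under pics/ and viewed, about 8 in all and at most 12, crops included, and the job is handed in when it is done.

```bash
mkdir -p pics; python3 - <<'E'
from rig import arm
import cv2,numpy as np
for n in ("scene","top"):
    im=arm.snapshot(n); cv2.imwrite(f"pics/{n}0.png",im[:,:,::-1])
    c=arm.get_calibration(n); print(n,np.round(c["intrinsics"],2).tolist(),c["k1"],np.round(c["cam_to_world"],4).tolist())
print(arm.grip_depth,arm.current_t(),arm.current_tool_rot())
E
```

```text
scene [[440.09, 0.0, 320.03], [0.0, 440.09, 237.82], [0.0, 0.0, 1.0]] -0.006624890554414634 [[-0.8195, 0.3675, -0.4398, 1.0118], [0.573, 0.5092, -0.6422, 0.7014], [-0.0121, -0.7783, -0.6278, 0.7903], [0.0, 0.0, 0.0, 1.0]]
top [[449.05, 0.0, 322.55], [0.0, 449.05, 240.76], [0.0, 0.0, 1.0]] -0.008594616122783047 [[-0.0264, -0.9944, 0.1021, 0.4831], [-0.9995, 0.0278, 0.0121, 0.0292], [-0.0149, -0.1018, -0.9947, 1.082], [0.0, 0.0, 0.0, 1.0]]
0.0188 0.1 [[ 9.39089384e-01  3.43672859e-01 -3.07514117e-04]
 [ 3.43672991e-01 -9.39088841e-01  1.01206333e-03]
 [ 5.90356226e-05 -1.05610223e-03 -9.99999441e-01]]
```

View pics/top0.png

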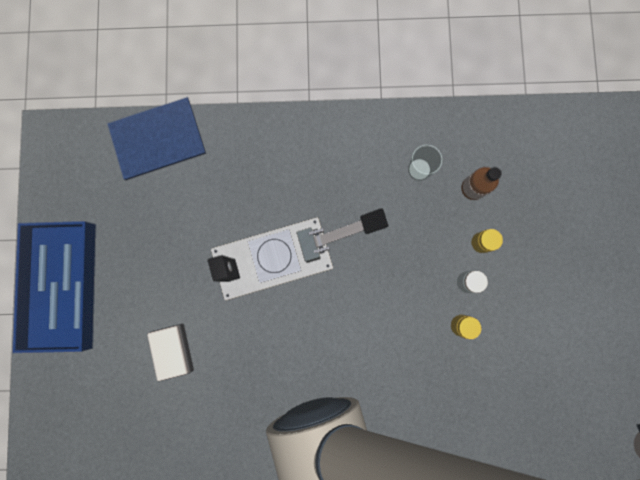

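View pics/scene0.png

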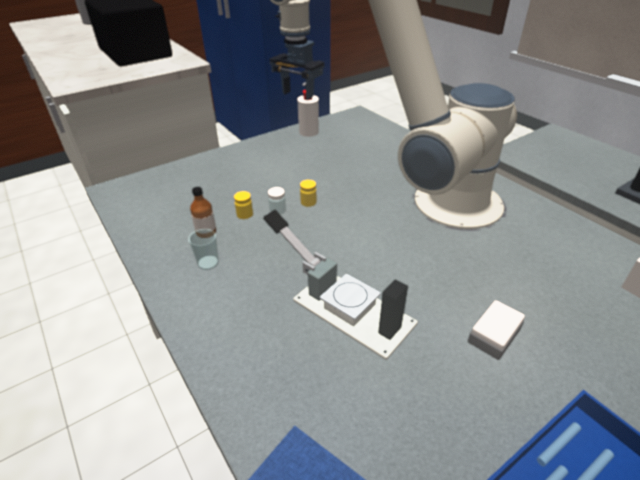

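The top view shows the white-capped jar at (476,282) between yellow ones at (489,240) and (468,327). The ring is at (274,256), the lever pad at (374,221) and the head at (224,268). The scene view agrees. I'll enlarge the key areas.

```bash
cat > h.py <<'E'
from rig import arm
import cv2,numpy as np
def w(cal,u,v,z):
    K=cal["intrinsics"];k=cal["k1"];T=np.array(cal["cam_to_world"])
    d=np.array([(u-K[0][2])/K[0][0],(v-K[1][2])/K[1][1]]);s=d.copy()
    for _ in range(10): s=d/(1+k*s@s)
    r=T[:3,:3]@np.array([*s,1]);o=T[:3,3]
    return o+r*(z-o[2])/r[2]
def px(cal,p):
    K=cal["intrinsics"];T=np.array(cal["cam_to_world"]);q=T[:3,:3].T@(np.array(p)-T[:3,3]);s=q[:2]/q[2];s=s*(1+cal["k1"]*s@s)
    return np.array([K[0][0]*s[0]+K[0][2],K[1][1]*s[1]+K[1][2]])
E
python3 - <<'E'
from h import *
c=arm.get_calibration("top")
for n,u,v,z in [("jar",476,282,.07),("y1",490.5,240,.07),("y2",468.5,327.5,.07),("stage",274,256,.053),("pad",374.5,220.5,.16),("reagent",494,174,.15),
 ("c1",211,248,.012),("c2",319,218,.012),("c3",333,269,.012),("c4",226,299,.012)]: print(n,w(c,u,v,z).round(4))
im=cv2.imread("pics/top0.png")
a=cv2.resize(im[200:310,200:400],None,fx=4,fy=4,interpolation=cv2.INTER_CUBIC)
b=cv2.resize(im[225:345,440:515],None,fx=3.667,fy=3.667,interpolation=cv2.INTER_CUBIC)[:440]
cv2.imwrite("pics/crop.png",a); 
b=cv2.resize(im[225:345,430:530],None,fx=5,fy=5,interpolation=cv2.INTER_CUBIC); cv2.imwrite("pics/crop2.png",b)
E
```

```text
jar [ 0.4847 -0.299   0.07  ]
y1 [ 0.5781 -0.3374  0.07  ]
y2 [ 0.385  -0.2764  0.07  ]
stage [0.5566 0.1543 0.053 ]
pad [ 0.6169 -0.0682  0.16  ]
reagent [ 0.7102 -0.3248  0.15  ]
c1 [0.5829 0.3105 0.012 ]
c2 [0.6482 0.0493 0.012 ]
c3 [0.5247 0.0191 0.012 ]
c4 [0.4605 0.2749 0.012 ]
```

View pics/crop.png

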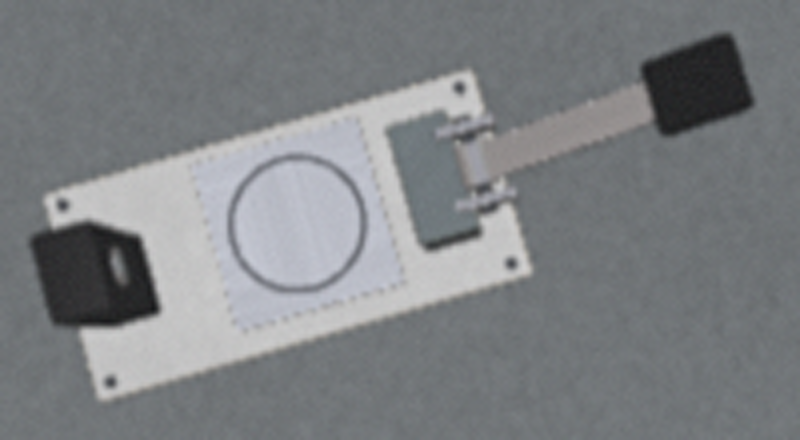

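View pics/crop2.png

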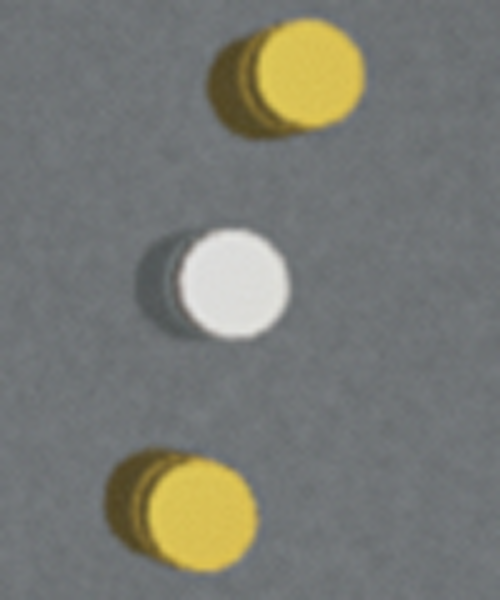

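```bash
cat >> h.py <<'E'
T=arm.get_calibration("top")
cr=[np.array(((x+.5)/4-.5+200,(y+.5)/4-.5+200)) for x,y in [(45,195),(473,70),(531,270),(101,400)]]
C=[w(T,*p,.012)[:2] for p in cr]
jar=w(T,476.55,281.4,.07)[:2]
ringc=w(T,274.1,255.4,.053)[:2]
d=(C[0]-C[1])+(C[3]-C[2]); Y=d/np.linalg.norm(d); X=np.array([Y[1],-Y[0]])
platec=np.mean(C,0)-Y*.012   # plate centre is at lift y=+12 mm
def R(yv):
    y=np.array([*yv,0]);y/=np.linalg.norm(y);z=np.array([0,0,-1.]);return np.column_stack([np.cross(y,z),y,z])
E
python3 - <<'E'
from h import *
print("yaw",np.degrees(np.arctan2(Y[1],Y[0]))-90,"ring",ringc,"from plate",platec,"jar",jar)
print("plate",[np.linalg.norm(C[i]-C[(i+1)%4]).round(4) for i in range(4)])
s=arm.get_calibration("scene")
pad=ringc-Y*(.108+.140*np.cos(np.radians(30)))
padm=w(T,374,220.5,.16)
print("pad pred",pad,"meas",padm,"inlift",(padm[:2]-ringc)@X,(padm[:2]-ringc)@Y)
print("scene px: ring",px(s,[*ringc,.053]),"jar top",px(s,[*jar,.07]),"padpred",px(s,[*pad,.16]))
for q,p in (((.3,.95),[*jar,.011]),((-.3,-.95),[*jar,.011]),(X,[*ringc,.064]),(-X,[*ringc,.064]),(X,[*pad,.2]),(-X,[*pad,.2])):
    print(q,arm.solve_ik(p,R(q)))
im=cv2.imread("pics/scene0.png"); cv2.imwrite("pics/sc.png",cv2.resize(im[170:330,180:420],None,fx=3.3,fy=3.3,interpolation=cv2.INTER_CUBIC))
E
```

```text
yaw 15.031294055381139 ring [0.55799704 0.15402322] from plate [0.55830252 0.15364363] jar [ 0.48603661 -0.3003138 ]
plate [np.float64(0.2678), np.float64(0.1253), np.float64(0.2665), np.float64(0.1274)]
pad pred [ 0.61745058 -0.06737661] meas [ 0.61690883 -0.06719264  0.16      ] inlift -0.000475495928637314 -0.22892538393161094
scene px: ring [349.15854225 293.5165125 ] jar top [275.44325319 190.49938586] padpred [274.59194796 218.85049574]
(0.3, 0.95) [-3.76990741e+01  3.93485525e+01  9.54289740e+01 -2.54444375e-14
  4.52224735e+01 -1.10173506e+02]
(-0.3, -0.95) [-3.76990741e+01  3.93485525e+01  9.54289740e+01 -2.54444375e-14
  4.52224735e+01  6.98264943e+01]
[0.96578432 0.25934658] [ 9.52137603e+00  3.51218060e+01  9.25098229e+01 -2.54444375e-14
  5.23683711e+01 -5.50991803e+00]
[-0.96578432 -0.25934658] [ 9.52137603e+00  3.51218060e+01  9.25098229e+01 -2.54444375e-14
  5.23683711e+01  1.74490082e+02]
[0.96578432 0.25934658] [-1.17338788e+01  2.87058546e+01  7.86826244e+01 -2.54444375e-14
  7.26115209e+01 -2.67651729e+01]
[-0.96578432 -0.25934658] [-1.17338788e+01  2.87058546e+01  7.86826244e+01 -2.54444375e-14
  7.26115209e+01  1.53234827e+02]
```

View pics/sc.png

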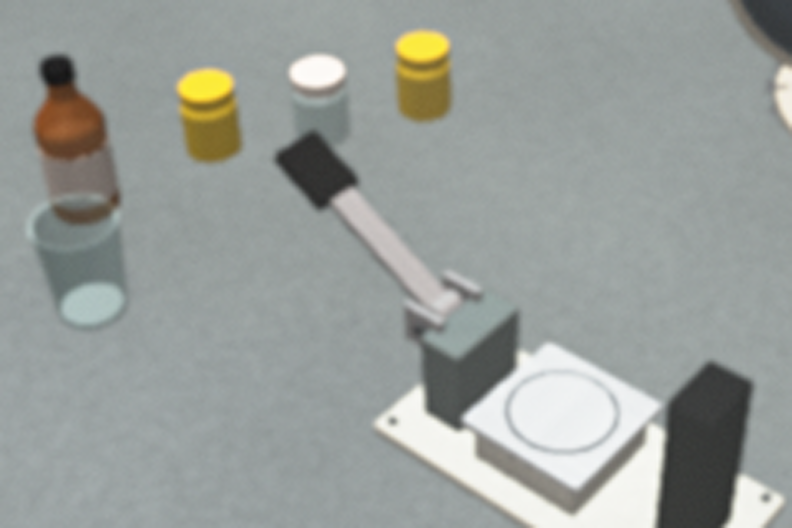

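The scene view matches predictions within about 1.5 px: jar cap seen at (276,192) vs (275,190), ring at (350,294) vs (349,294). Sizes check out too, so I'll pick the jar.

```bash
python3 - <<'E'
from h import *
P=R((-.3,-.95))
arm.grip(.091)
arm.move_to([*jar,.22],P)
arm.move_l([*jar,.10],feed=.2)
f0=arm.current_force()
arm.move_l([*jar,.011],feed=.1)
print("df",arm.current_force()-f0, arm.current_ee_pos())
arm.grip(.03); print("width",arm.current_width(),"t",arm.current_t())
b=arm.current_force()
arm.move_l([*jar,.05],feed=.1)
arm.sleep(.2);print("weight",arm.current_force()-f0)
arm.move_l([*jar,.30],feed=.25)
arm.move_to([*ringc,.30],R(X))
print(arm.current_width(),arm.current_t(),arm.current_ee_pos())
cv2.imwrite("pics/w1.png",arm.snapshot("wrist")[:,:,::-1])
E
```

```text
df [ 0.26727796 -0.33149453 -1.06538353] [ 0.48639122 -0.30056625  0.01156924]
width 0.05080770915065235 t 4.2667
weight [ 0.40595007 -0.18710974 -1.02399366]
0.05077867844080052 7.8417 [0.55818218 0.15323581 0.29985286]
```

View pics/w1.png

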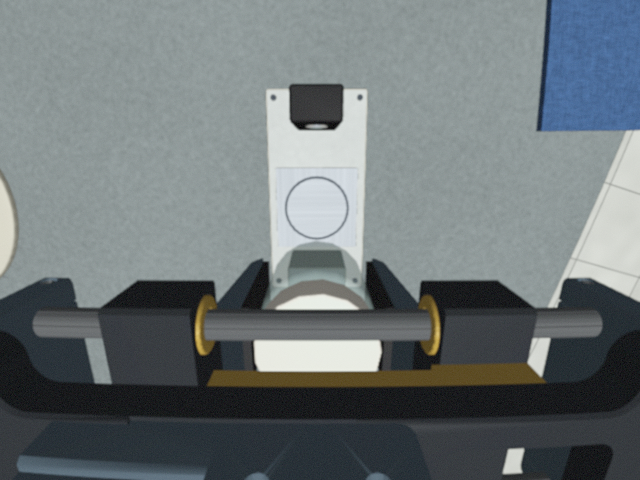

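The wrist view shows the jar held upright and lined up with the ring, whose centre is at (317,208). I'll check that position with the wrist calibration, then lower until contact.

```bash
python3 - <<'E'
from h import *
wc=arm.get_calibration("wrist"); r=w(wc,317,207.5,.053)[:2]
print("ring by wrist",r,"top",ringc,"edge dist mm",np.linalg.norm(w(wc,286,207.5,.053)-w(wc,348,207.5,.053))*1e3)
dv=r-ringc
if np.linalg.norm(dv)>.008: raise SystemExit("disagree")
t=ringc+dv/2
arm.move_l([*t,.12],feed=.25)
arm.move_l([*t,.075],feed=.1); arm.sleep(.3)
f0=arm.current_force()[2]; z=.068
while z>.056:
    arm.move_l([*t,z],feed=.03); df=arm.current_force()[2]-f0
    print(round(z,4),round(df,2))
    if df>2.5: break
    z-=.001
print(arm.current_ee_pos(),arm.current_t())
cv2.imwrite("pics/s2.png",cv2.resize(arm.snapshot("scene")[200:360,240:460,::-1],None,fx=3.5,fy=3.5,interpolation=cv2.INTER_CUBIC))
np.save("t.npy",t)
E
```

```text
ring by wrist [0.55749828 0.15743197] top [0.55799704 0.15402322] edge dist mm 77.31311648095836
0.068 -0.42
0.067 1.18
0.066 -0.22
0.065 0.47
0.064 0.87
0.063 19.37
[0.55786875 0.15573359 0.06387088] 11.2917
```

View pics/s2.png

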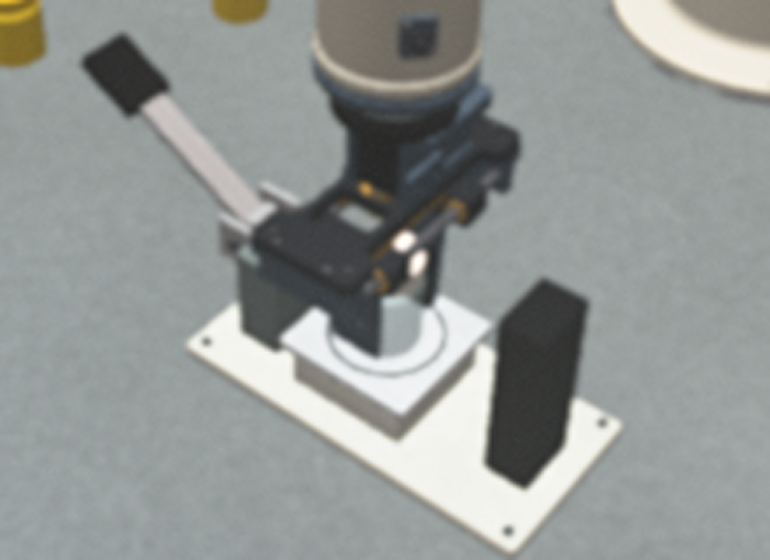

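The jar stands inside the ring and contact was felt at the expected height. I'll release, retract, shut the fingers and check before pressing.

```bash
python3 - <<'E'
from h import *
t=np.load("t.npy")
arm.move_l([*t,.064],feed=.03)
arm.grip(.085); print(arm.current_width())
arm.move_l([*t,.10],feed=.05)
arm.move_l([*t,.26],feed=.2)
o=ringc
s=o-Y*(.108+.121-.005)
arm.move_to([*s,.26],R(X)); arm.grip(0.0)
print(arm.current_width(),arm.current_t())
cv2.imwrite("pics/t3.png",np.hstack([cv2.resize(arm.snapshot(n)[b:b+100,a:a+100,::-1],(400,400),interpolation=cv2.INTER_CUBIC) for n,a,b in (("top",224,206),("scene",300,235))]))
E
```

```text
0.085105188946921
0.0007725786394792917 16.2833
```

View pics/t3.png

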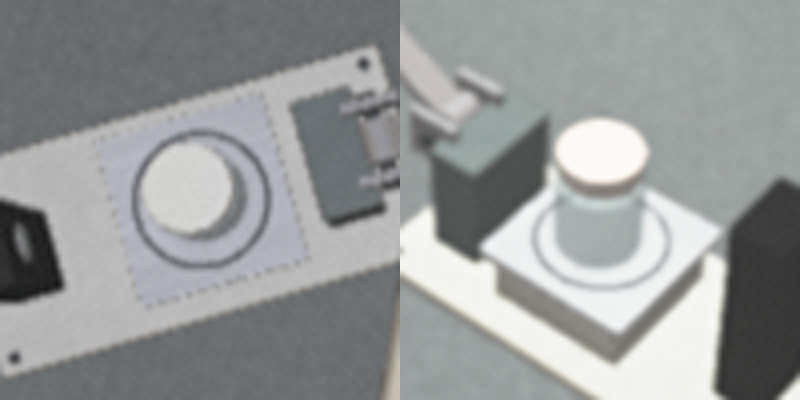

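The jar stands free and upright, well inside the ring in both views: cap at (187,189) in the top crop and base on the ring centre at about (600,240) in the scene crop. Now the lever: small steps along the arc, reading force at each, stopping at the drop of the third click.

```bash
cat > press.py <<'E'
from h import *
print("jar off ring mm",(w(T,224+187.5/4-.5,206+189.5/4-.5,.123)[:2]-ringc)*1e3)
def pose(th):
    e=np.radians(30)-th; yp=.140*np.cos(e)-.005
    return [*(ringc-Y*(.108+yp)), .085+(yp+.016*np.sign(e))*np.tan(e)+.006/np.cos(e)]
def fz():
    v=[]
    for _ in range(6): arm.sleep(.02); v.append(arm.current_force()[2])
    return np.mean(v)
arm.move_l(pose(-.12),R(X),feed=.15); arm.sleep(.3)
f0=np.mean([fz() for _ in range(3)]); print("f0",f0)
th=-.04; clicks=0; hi=False; lo=None
while th<.56:
    arm.move_l(pose(th),feed=.05); f=fz()-f0
    z=arm.current_ee_pos()[2]
    if f>5.5: hi=True
    tag=""
    if hi and f<4: clicks+=1; hi=False; tag=f"click {clicks}"
    print(f"{th:.3f} z{z*1e3:.1f} cmd{pose(th)[2]*1e3:.1f} f{f:.2f}",tag)
    if clicks==3: break
    if f>20: print("STOP"); break
    th+=.0175 if clicks<2 or not hi else .009
print(th,arm.current_t(),arm.current_ee_pos())
E
python3 press.py
```

```text
jar off ring mm [ 0.54926422 -0.57209159]
f0 -0.025213315962420917
-0.040 z173.8 cmd173.8 f0.47 
-0.022 z171.5 cmd171.4 f-0.16 
-0.005 z169.1 cmd169.0 f2.41 
0.013 z166.6 cmd166.5 f2.91 
0.030 z164.2 cmd164.1 f5.13 
0.048 z161.8 cmd161.6 f6.51 
0.065 z159.5 cmd159.1 f8.05 
0.083 z157.0 cmd156.6 f8.34 
0.100 z154.5 cmd154.1 f8.18 
0.118 z151.9 cmd151.6 f6.47 
0.135 z149.2 cmd149.0 f5.22 
0.153 z146.5 cmd146.5 f3.05 click 1
0.170 z143.9 cmd143.9 f2.83 
0.188 z141.3 cmd141.4 f3.32 
0.205 z138.9 cmd138.8 f4.95 
0.223 z136.5 cmd136.2 f6.92 
0.240 z134.0 cmd133.6 f8.45 
0.258 z131.5 cmd131.0 f8.16 
0.275 z128.9 cmd128.4 f8.66 
0.293 z126.2 cmd125.8 f6.77 
0.310 z123.4 cmd123.2 f5.29 
0.328 z120.7 cmd120.6 f3.82 click 2
0.345 z118.0 cmd118.0 f2.86 
0.363 z115.3 cmd115.3 f3.89 
0.380 z112.8 cmd112.7 f4.73 
0.398 z110.3 cmd110.0 f6.33 
0.407 z109.0 cmd108.7 f6.93 
0.416 z107.7 cmd107.3 f7.61 
0.425 z106.4 cmd106.0 f8.07 
0.434 z105.1 cmd104.6 f8.51 
0.443 z103.7 cmd103.3 f8.64 
0.452 z102.3 cmd101.9 f8.57 
0.461 z100.9 cmd100.5 f7.78 
0.470 z99.6 cmd99.2 f7.54 
0.479 z98.2 cmd97.8 f6.13 
0.488 z96.7 cmd96.5 f5.56 
0.497 z95.3 cmd95.1 f5.11 
0.506 z93.8 cmd93.7 f4.22 
0.515 z92.4 cmd92.4 f3.96 click 3
0.5145000000000003 31.4417 [ 0.62096946 -0.08057879  0.09235761]
```

The three rise-and-drop cycles match the arc model. I'll step to the bottom of the third drop and inspect.

```bash
python3 - <<'E'
from h import *
def fz():
    v=[]
    for _ in range(12): arm.sleep(.02); v.append(arm.current_force()[2])
    return np.mean(v)
e=lambda th:np.radians(30)-th
for th in (.519,.5236):
    a=e(th);yp=.14*np.cos(a)-.005
    arm.move_l([*(ringc-Y*(.108+yp)),.085+(yp+.016)*np.tan(a)+.006/np.cos(a)],feed=.05)
    print(th,arm.current_ee_pos()[2],fz()+.025)
arm.sleep(.5);print(fz(),arm.current_t())
a=cv2.resize(arm.snapshot("scene")[150:350,220:420,::-1],(400,400),interpolation=cv2.INTER_CUBIC)
t=cv2.resize(arm.snapshot("top")[190:310,200:320,::-1],(400,400),interpolation=cv2.INTER_CUBIC)
cv2.imwrite("pics/f.png",np.hstack([a,t]))
E
```

```text
0.519 0.09163647507381284 3.589889488909362
0.5236 0.09098146507929056 4.311114253549127
4.560039053864464 33.0417
```

View pics/f.png

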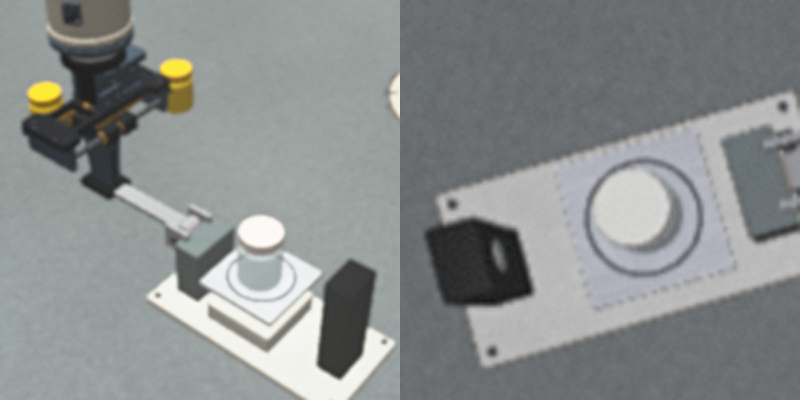

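```bash
python3 -c "
from h import *
print(arm.current_ee_pos(),arm.current_force(),arm.current_t()); arm.sign_off()"
```

```text
[ 0.62099269 -0.08064407  0.09099872] [ 0.12135955 -0.6801361   4.16601554] 33.1417
the job is handed in; nothing more can be done
```

The jar is standing upright and released inside the ring. The closed fingers are holding the lever at the third click, and I handed the job in at 33 s.

- **Jar:** After release, the top view put it about 0.8 mm from the ring centre. After the press, both camera views still showed it upright inside the ring on the raised table.
- **Lever:** I felt three rise-and-drop cycles, with the force rising to about 8.5 N each time. It fell to about 2.8 N at each of the first two clicks. I stopped with the fingertips at 91.0 mm, which is the height given for the third click.
- **Disagreement – push at the third click:** The holding push there was 4.2–4.6 N, above the 2–3 N expected. The lowest reading was 3.6 N, about 0.005 rad earlier. Near level the fingers probably bear closer to the hinge, and the lever may be up to about 0.01 rad past the click. The next click is 0.17 rad further.
- **Disagreement – ring position:** The wrist and top cameras differed by 3.4 mm on the ring centre, so I placed the jar at the midpoint.
- **Set-down force:** The jar met the table at about 19 N. The jar and table looked unharmed.
- **Other things on the bench:** I did not deliberately touch any of them. I took no final full-bench picture to confirm that none had moved.

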